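Tension two spokes of a cart wheel by counted quarter turns

TASK

Tighten two slack spokes of the hand-cart wheel in the truing stand, in order: first the one next to the topmost spoke on the dial gauge's side, then the topmost one itself. Turn each nipple clockwise (seen from outside the rim) until you feel it bite, then exactly two quarter turns more on the first and exactly one quarter turn more on the second; never overwind, and do not press hard on the rim. Leave the spoke on the other side of the topmost one and everything else alone, and let go at the end.

Things in the scene. Friction and masses are not known exactly. Their poses are not given: they have to be found in the camera images.
- stand: Fixed truing stand that holds a bare 12-spoke cart wheel upright; the wheel does not turn. Origin: on the table under the wheel's centre; x along the axle, y in the wheel's plane, z up. Axle at height 150 mm. Foot 390 (y) x 145 (x) x 20 mm. All nipples tighten clockwise seen from outside; turned back, they first run free again.
- rim: The wheel's bare aluminium rim, 250 mm across and 36 mm wide, its top 275 mm above the table; spokes and nipples every 30 degrees. Same origin and axes as the stand. A finger grip of 60 N holds a nipple head without slipping.
- nip_left: Square steel nipple head of the left (+y of the stand) upper spoke, 16 x 16 mm, from 2 to 24 mm above the rim's outer face; it only turns. Origin: on the spoke's axis at the rim's outer face. z points outward along the spoke, tilted 30 degrees towards the stand's +y; x, y are square to the flats and turn with it. Slack: turns freely (0.02 N m) through an unknown 0.3 to 2.2 rad, then bites.
- nip_mid: Square steel nipple head of the middle (topmost) upper spoke, 16 x 16 mm, from 2 to 24 mm above the rim's outer face; it only turns. Origin: on the spoke's axis at the rim's outer face. z points outward along the spoke, straight up; x, y are square to the flats and turn with it. Slack: turns freely (0.02 N m) through an unknown 0.3 to 2.2 rad, then bites.
- nip_right: Square steel nipple head of the right (-y of the stand) upper spoke, 16 x 16 mm, from 2 to 24 mm above the rim's outer face; it only turns. Origin: on the spoke's axis at the rim's outer face. z points outward along the spoke, tilted 30 degrees towards the stand's -y; x, y are square to the flats and turn with it. Slack: turns freely (0.02 N m) through an unknown 0.3 to 2.2 rad, then bites.
- end_left (a point): Tip of the thin (6 mm) brass-coloured spoke end that shows in the middle of the left nipple head, 28 mm above the rim's outer face at the start. It stands still while the nipple is slack and comes out only 1 mm for each quarter turn after the bite, when the nipple, having wound up by about 5 degrees, turns against a steady 0.5 N m and stays where it is left.
- end_mid (a point): Tip of the thin (6 mm) brass-coloured spoke end that shows in the middle of the middle nipple head, 28 mm above the rim's outer face at the start. It stands still while the nipple is slack and comes out only 1 mm for each quarter turn after the bite, when the nipple, having wound up by about 5 degrees, turns against a steady 0.5 N m and stays where it is left.
- end_right (a point): Tip of the thin (6 mm) brass-coloured spoke end that shows in the middle of the right nipple head, 28 mm above the rim's outer face at the start. It stands still while the nipple is slack and comes out only 1 mm for each quarter turn after the bite, when the nipple, having wound up by about 5 degrees, turns against a steady 0.5 N m and stays where it is left.
- gauge: Dial gauge: upright round dial 48 mm across on a short post, 90 mm tall, fixed on one end of the stand's foot, 170 mm from the wheel's centre, on the stand's +y or -y side. Origin: centre of its underside.
- tin: Small loose steel grease tin, 40 mm across, 35 mm high, on the other end of the stand's foot. Origin: centre of its underside.
- tyre: Loose black rubber tyre lying flat on the table, 340 mm across, 40 mm high. Bystander.
- tape: Loose cardboard tape core, 100 mm across, 45 mm high. Bystander.
- wrench: Loose steel wrench lying on the table. Bystander.
- screwdriver: Loose screwdriver lying on the table. Bystander.
- discs: Loose stack of cardboard discs, 90 mm across, 30 mm high. Bystander.

How it is judged:
By the outcome, as a careful person would: the job done as asked, in the order asked, and still so for the second after the job is handed in, with the robot touching nothing.
It also fails if it takes over 72 s, if anything falls off the work surface, if the arm or the gripper's body presses on something with over 40 N, if the wrist force passes 120 N, or if a joint passes its speed limit or range.

ROBOT

A 7-joint arm with a two-finger parallel gripper is mounted at the origin on the work surface. World frame = base frame: x ahead of the robot, y to its left, z up, the work surface at z = 0. Lengths are in m, angles in rad, forces in N, time in s.
With the tool pointing down it reaches from about 0.4 to 0.85 m from the base axis. Payload 10.4 kg.
Tool frame: the origin (TCP) lies on the centre line of the jaws, within the pads' length; the fingertips stand 11 mm ahead of it and the grasp point (between the pads) lies 8 mm behind it (manip.finger_overhang is the distance from the TCP to the fingertips, in m); z points along the fingers, y is the line along which they close (so a half turn about z gives the same grasp; the last joint's range is limited). The gripper opens to 85 mm and grips with 20 to 120 N. Pads are 22 mm wide; open, the fingers measure 114 mm over their backs; the gripper's body (76 mm by 85 mm) begins 54 mm behind the grasp point. The pads swing forward as they close: fully open they stand 13 mm farther back than shut.
Start: joints at [-1.184, 0.332, -0.065, 1.46, 0.022, 1.35, -0.088], TCP at [0.249, 0.573, 0.242] pointing down, gripper open.
Joint ranges: [-2.6, 2.6], [-0.5, 2.12], [-1.47, 1.34], [0.16, 2.42], [-1.27, 4.41], [0.06, 2.06], [-2.6, 2.6]. Speed limits (rad/s): [2.22, 2.22, 2.79, 2.79, 3.14, 3.14, 3.14].

INTERFACE

Orientations are given as a unit quaternion [x, y, z, w].
In Python, from workcell import manip, imaging, workorder gives the robot as it stands.
- The arm moves only by the tool jog_arm, never from a script. Its argument "deltas" is a list of rows, each an object with "gripper": the opening, from 0 (shut) to 1 (fully open); "offset": the shift along the tool's x, y, z in m, a list of three; "rotation": the turn, a rotation vector about the tool's x, y, z in degrees, a list of three. In form: [{"gripper": gripper, "offset": [tx, ty, tz], "rotation": [ax, ay, az]}, ...]. A call has 1 to 20 rows; each row shifts and turns the commanded pose from where the row before left it, along the tool's axes as they then stand; what a row does not reach is not made up. A row lasts 1/10 s, in which the tool goes at most 50 mm and 8.59 degrees, less where a joint would pass 70% of its speed; a pose out of reach is approached as far as the arm can. A call with a gripper value outside its range is refused whole. The fingers move at their own pace and stop on an object; "newtons" is the grip in N (left out, the last holds). Time passes only in rows, so rows that do not move let the fingers close. It gives the time, the measured TCP pose, the force, the opening and the grip force at its end, in the units of the state.
- manip.get_obs(): the state, without advancing time (a new reading comes with each control period).
- imaging.camera(name): name is "side" or "top" or "wrist"; returns the picture (480x640x3 uint8, blue, green, red); there is no depth.
- imaging.camera_model(name): a dict with "camera_matrix" (3x3 intrinsics, pixels), "world_to_cam" (4x4, takes a point from world to camera coordinates); the wrist camera has in their place "hand_eye" (4x4, takes a point from camera to tool coordinates, whose origin is the TCP and whose axes are the flange's). Camera axes: x right, y up, looking along -z (the intrinsics and any distortion apply to the point x, -y, -z); pixel columns grow to the right and rows downward; lengths in m; the calibration is good to about 2 mm. The wrist camera is an equidistant fisheye: a pixel r from the principal point sees the ray r / f radians off the axis. A picture is of the moment at which its call begins: read the wrist's pose just before it. camera_model takes no time and is no camera call.
- workorder.hand_in(): hands the job in; it is judged then, once.
The state is a dict: "clock": time; "joint_pos": joint angles; "joint_velocities": joint speeds; "tau": joint torques, N m; "position": TCP position; "ee_rot": TCP orientation; "ft_force": force on the tool from outside, world axes, zero at the start; "torque": the same for the moment, N m; "grip_width": opening from 0.0 (shut) to 1.0 (fully open); "grasp_force": force on a finger pad.
Only numpy, scipy, OpenCV 4.12 (cv2) and the standard library are available. Lean on these libraries where they do the work, as an engineer would, in place of code of your own. Each camera call takes 0.05 s, during which the arm holds its last target. There are 200 camera calls.

## Working session

There is one attempt and no reset: what is moved stays moved. The work goes in short steps, Python scripts to look and compute and a tool call to move; the robot and the scene stay as the last step left them, time stands still between calls to the robot, and variables do not carry over. Pictures are saved under pics/ and viewed, at most 10 in all, crops included, and the job is handed in when it is done.

Besides the shell and the picture viewer there is one more tool, called as name([rows], argument=value, ...), one row to a line, values as JSON. jog_arm: Moves the arm, as the interface text tells. Its arguments: {"type":"object","properties":{"deltas":{"type":"array","items":{"type":"object","properties":{"gripper":{"type":"number"},"offset":{"type":"array","items":{"type":"number"}},"rotation":{"type":"array","items":{"type":"number"}}}}},"newtons":{"type":"number"}},"required":["deltas"]}

```bash
ls; mkdir -p pics
python3 - <<'E'
from workcell import manip, imaging
import cv2
print(manip.get_obs())
for n in("side","top"):
    cv2.imwrite(f"pics/{n}0.png",imaging.camera(n)); print(n,imaging.camera_model(n))
print(imaging.camera_model("wrist"))
E
```

```text
pics
{'clock': 0.0, 'joint_pos': array([-1.18358084,  0.33283414, -0.06468142,  1.46093808,  0.02158019,
        1.34995118, -0.08850924]), 'joint_velocities': array([-0.001887  , -0.00162572,  0.00014113,  0.00196525, -0.00011509,
       -0.00034538, -0.00035001]), 'tau': array([ 1.11678560e-04, -6.25438571e+01,  4.85648692e-02, -3.91617930e+01,
        1.61250302e-02,  9.37184610e-03, -7.03717592e-05]), 'position': array([0.24888543, 0.57289785, 0.241541  ]), 'ee_rot': array([ 2.03481795e-01,  9.79078466e-01, -7.08280320e-04, -1.18341713e-04]), 'ft_force': array([-1.19474433,  0.24243703, -0.01786973]), 'torque': array([-0.02465189,  0.05887684, -0.00360529]), 'grasp_force': 0.0, 'grip_width': 1.0003830466981147}
side {'camera_matrix': array([[589.82293007,   0.        , 318.27334184],
       [  0.        , 589.82293007, 233.77994766],
       [  0.        ,   0.        ,   1.        ]]), 'world_to_cam': array([[ 0.80492793, -0.59328656, -0.01010354, -0.3842193 ],
       [ 0.43323497,  0.57597616,  0.69322357, -0.40765557],
       [-0.40546083, -0.56237223,  0.72065178, -1.33091712]
[... 330 characters left out ...]
99491627,  0.00593168,  0.10053072, -0.56304337],
       [-0.10045542, -0.01186022,  0.99487087, -1.42691173],
       [ 0.        ,  0.        ,  0.        ,  1.        ]])}
{'camera_matrix': array([[371.64829954,   0.        , 319.20657029],
       [  0.        , 371.64829954, 231.48975429],
       [  0.        ,   0.        ,   1.        ]]), 'hand_eye': array([[ 3.28533732e-04,  9.57276449e-01,  2.89174155e-01,
         7.26067662e-02],
       [ 9.99999900e-01, -4.02410698e-04,  1.96022306e-04,
         6.21979902e-04],
       [ 3.04014310e-04,  2.89174062e-01, -9.57276485e-01,
        -1.31171636e-01],
       [ 0.00000000e+00,  0.00000000e+00,  0.00000000e+00,
         1.00000000e+00]])}
```

View pics/side0.png

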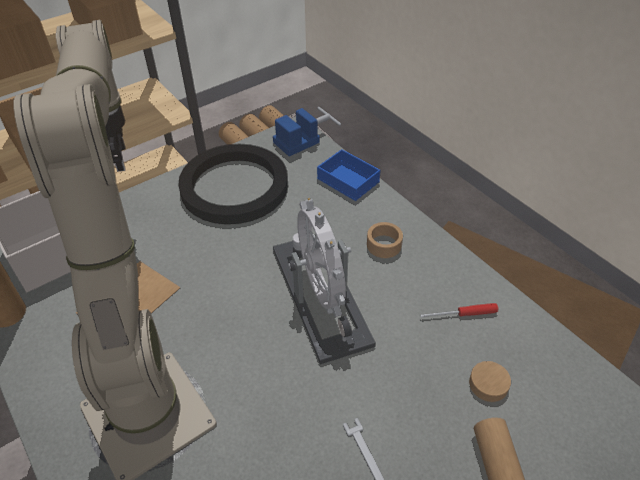

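View pics/top0.png

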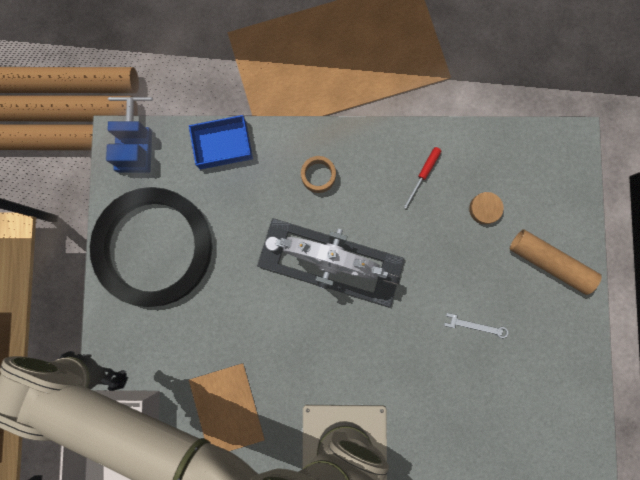

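Run:
```python
import cv2,numpy as np
a=cv2.imread("pics/side0.png")[180:370,260:390]; b=cv2.imread("pics/top0.png")[205:315,250:415]
a=cv2.resize(a,None,fx=3,fy=3,interpolation=cv2.INTER_CUBIC);b=cv2.resize(b,(400,267),interpolation=cv2.INTER_CUBIC)
c=np.zeros((570,795,3),np.uint8);c[:,:390]=a;c[:267,395:795]=b
cv2.imwrite("pics/c0.png",c)
```

```text
(no output)
```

View pics/c0.png

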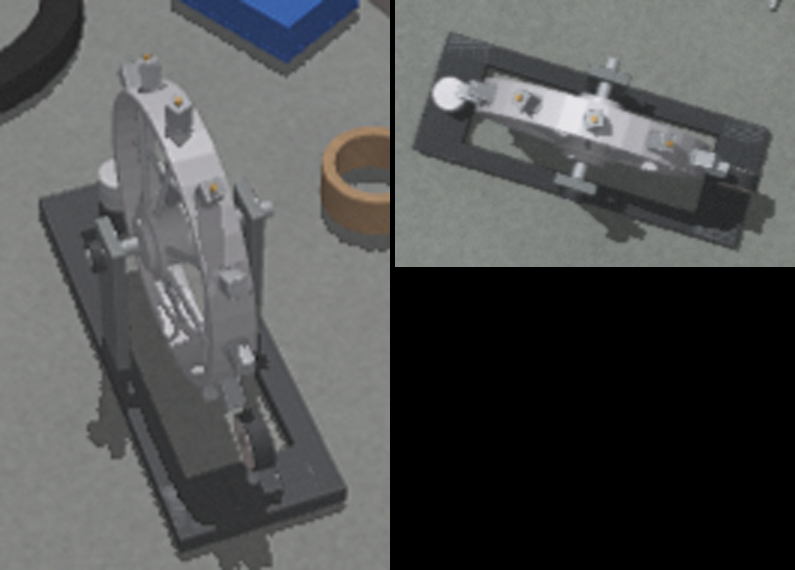

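```bash
cat > h.py <<'E'
import numpy as np, cv2
from workcell import manip, imaging
from scipy.spatial.transform import Rotation as R
def P(n):
    m=imaging.camera_model(n); return m["camera_matrix"]@np.diag([1,-1,-1])@m["world_to_cam"][:3]
def tri(s,t):
    X=cv2.triangulatePoints(P("side"),P("top"),np.array(s,float).reshape(2,1),np.array(t,float).reshape(2,1))[:,0]; return X[:3]/X[3]
def wproj(p,o):  # world point -> wrist pixel at obs o
    m=imaging.camera_model("wrist"); T=np.eye(4);T[:3,:3]=R.from_quat(o["ee_rot"]).as_matrix();T[:3,3]=o["position"]
    c=np.linalg.inv(T@m["hand_eye"])@np.append(p,1); v=np.array([c[0],-c[1],-c[2]]); th=np.arctan2(np.hypot(v[0],v[1]),v[2])
    K=m["camera_matrix"]; return K[:2,2]+K[0,0]*th*v[:2]/np.hypot(v[0],v[1])
def wray(uv,o):
    m=imaging.camera_model("wrist");K=m["camera_matrix"];d=(np.array(uv)-K[:2,2])/K[0,0];th=np.hypot(*d)
    v=np.array([*(np.sin(th)*d/th),np.cos(th)])*[1,-1,-1]
    Rt=R.from_quat(o["ee_rot"]).as_matrix();H=m["hand_eye"]
    return Rt@H[:3,3]+o["position"], Rt@H[:3,:3]@v
E
python3 - <<'E'
from h import *
r=[tri((309,199.3),(302.4,245)),tri((319.3,214),(332.1,254.5)),tri((331,242.3),(362.6,264))]
print(np.round(r,4)); d=r[0]-r[2]; print(np.linalg.norm(d),np.degrees(np.arctan2(d[1],d[0])))
# foot corners z=.02 via top
def plane(uv,z):
    M=P("top");A=M[:,[0,1,3]].copy();A[:,2]+=M[:,2]*z;q=np.linalg.solve(A,[*uv,1]);return q[:2]/q[2]
for c in [(450,33),(414,150),(738,248),(768,130)]: print(plane(((c[0]-395)/2.424+250,c[1]/2.424+205),.02))
E
```

```text
[[ 0.5337  0.1092  0.2823]
 [ 0.5115  0.0393  0.3005]
 [ 0.4912 -0.032   0.2802]]
0.14738257056000126 73.24934366811576
[0.63463754 0.20641346]
[0.49603718 0.24639874]
[ 0.38489621 -0.13159115]
[ 0.52211199 -0.16759882]
```

```bash
cat >> h.py <<'E'
C=np.array([.511,.038,.15]); YAW=np.radians(73.25-90)
sx=np.array([np.cos(YAW),np.sin(YAW),0]); e=np.array([-np.sin(YAW),np.cos(YAW),0])
n_r=np.cos(np.pi/6)*np.array([0,0,1])-np.sin(np.pi/6)*e; n_m=np.array([0,0,1.])
def target(n,h,phi=0): # TCP h above rim on axis n, turned phi deg about tool z
    z=-n; A=np.c_[sx,np.cross(z,sx)*-1,z]; A=np.c_[np.cross(sx,z),sx,z]
    return C+(.125+h)*n, R.from_matrix(A)*R.from_euler('z',phi,degrees=True)
def go(n,h,phi=0):
    o=manip.get_obs(); p,q=target(n,h,phi); c=R.from_quat(o["ee_rot"])
    print("shift in tool",np.round(c.inv().apply(p-o["position"]),4),"rotvec deg",np.round((c.inv()*q).as_rotvec(degrees=True),2),"shift in target tool",np.round(q.inv().apply(p-o["position"]),4))
def st():
    o=manip.get_obs(); print({k:np.round(o[k],3).tolist() for k in("clock","joint_pos","position","ft_force","torque","grasp_force","grip_width")})
E
python3 -c "
from h import *
go(n_r,.115);print(target(n_r,.115)[0],target(n_r,.115)[1].as_matrix())
print(manip.finger_overhang)"
```

```text
shift in tool [-0.4676 -0.5055 -0.1156] rotvec deg [-21.82  24.54  81.2 ] shift in target tool [-0.424   0.4051 -0.379 ]
[ 0.47641645 -0.07690856  0.3578461 ] [[ 0.24958529  0.95757136  0.14409813]
 [ 0.82928112 -0.28819627  0.47878568]
 [ 0.5         0.         -0.8660254 ]]
0.011
```

jog_arm([
  {"gripper": 1,"offset": [0,0,-0.04],"rotation": [0,0,0]},
  {"gripper": 1,"offset": [0,0,-0.04],"rotation": [0,0,0]},
  {"gripper": 1,"offset": [0,0,-0.04],"rotation": [0,0,0]},
  {"gripper": 1,"offset": [-0.029,-0.0315,0],"rotation": [0,0,0]},
  {"gripper": 1,"offset": [-0.029,-0.0315,0],"rotation": [0,0,0]},
  {"gripper": 1,"offset": [-0.029,-0.0315,0],"rotation": [0,0,0]},
  {"gripper": 1,"offset": [-0.029,-0.0315,0],"rotation": [0,0,0]},
  {"gripper": 1,"offset": [-0.029,-0.0315,0],"rotation": [0,0,0]},
  {"gripper": 1,"offset": [-0.029,-0.0315,0],"rotation": [0,0,0]},
  {"gripper": 1,"offset": [-0.029,-0.0315,0],"rotation": [0,0,0]},
  {"gripper": 1,"offset": [-0.029,-0.0315,0],"rotation": [0,0,0]},
  {"gripper": 1,"offset": [-0.029,-0.0315,0],"rotation": [0,0,0]},
  {"gripper": 1,"offset": [-0.029,-0.0315,0],"rotation": [0,0,0]},
  {"gripper": 1,"offset": [-0.029,-0.0315,0],"rotation": [0,0,0]},
  {"gripper": 1,"offset": [-0.029,-0.0315,0],"rotation": [0,0,0]},
  {"gripper": 1,"offset": [-0.029,-0.0315,0],"rotation": [0,0,0]},
  {"gripper": 1,"offset": [-0.029,-0.0315,0],"rotation": [0,0,0]},
  {"gripper": 1,"offset": [-0.029,-0.0315,0],"rotation": [0,0,0]},
  {"gripper": 1,"offset": [-0.029,-0.0315,0],"rotation": [0,0,0]},
])

```text
clock: 2.0
position: [0.4738, -0.0757, 0.3622]
ee_rot: [0.203, 0.979, 0.0, 0.0]
ft_force: [1.1, 1.2, 0.5]
grip_width: 0.997
grasp_force: 0.0
```

jog_arm([
  {"gripper": 0.5,"offset": [0,0,0],"rotation": [-1.98,2.23,7.38]},
  {"gripper": 0.5,"offset": [0,0,0],"rotation": [-1.98,2.23,7.38]},
  {"gripper": 0.5,"offset": [0,0,0],"rotation": [-1.98,2.23,7.38]},
  {"gripper": 0.5,"offset": [0,0,0],"rotation": [-1.98,2.23,7.38]},
  {"gripper": 0.5,"offset": [0,0,0],"rotation": [-1.98,2.23,7.38]},
  {"gripper": 0.5,"offset": [0,0,0],"rotation": [-1.98,2.23,7.38]},
  {"gripper": 0.5,"offset": [0,0,0],"rotation": [-1.98,2.23,7.38]},
  {"gripper": 0.5,"offset": [0,0,0],"rotation": [-1.98,2.23,7.38]},
  {"gripper": 0.5,"offset": [0,0,0],"rotation": [-1.98,2.23,7.38]},
  {"gripper": 0.5,"offset": [0,0,0],"rotation": [-1.98,2.23,7.38]},
  {"gripper": 0.5,"offset": [0,0,0],"rotation": [-1.98,2.23,7.38]},
  {"gripper": 0.5,"offset": [0,0,0],"rotation": [0,0,0]},
])

```text
clock: 3.2
position: [0.473, -0.0749, 0.362]
ee_rot: [0.776, 0.574, 0.209, -0.155]
ft_force: [-0.4, 0.5, 0.5]
grip_width: 0.501
grasp_force: 0.0
```

Run:
```python
from h import *
go(n_r,.115); st(); o=manip.get_obs(); im=imaging.camera("wrist"); cv2.imwrite("pics/w1full.png",im)
for h in(0,.028): print(wproj(C+(.125+h)*n_r,o),wproj(C+(.125+h)*n_m,o))
u,v=wproj(C+.153*n_r,o).astype(int); print(u,v)
cv2.imwrite("pics/w1.png",cv2.resize(im[max(0,v-120):v+120,max(0,u-160):u+160],(800,600),interpolation=cv2.INTER_CUBIC))
```

```text
shift in tool [-0.0029  0.0039  0.0031] rotvec deg [ 0.04 -0.13 -0.23] shift in target tool [-0.0029  0.0039  0.0032]
{'clock': 3.2, 'joint_pos': [-0.431, -0.069, 0.816, 1.731, -0.474, 1.516, 0.127], 'position': [0.473, -0.075, 0.362], 'ft_force': [-0.428, 0.454, 0.524], 'torque': [-0.496, 0.191, -0.034], 'grasp_force': 0.0, 'grip_width': 0.501}
[323.05577744 233.76338725] [322.66183697 142.65905023]
[323.49806854 246.80644815] [322.94842997 123.12807759]
323 246
```

View pics/w1.png

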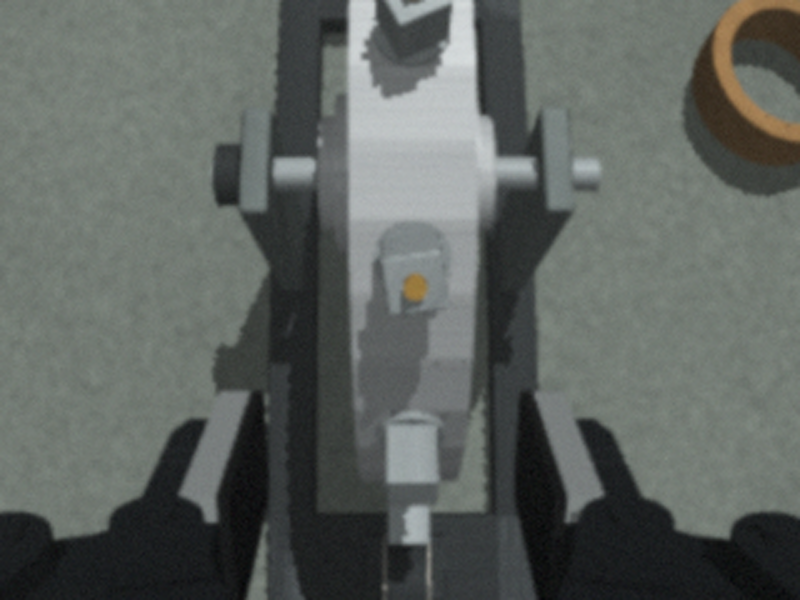

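```bash
cat >> h.py <<'E'
def fix(uv,n,h=.028): # where wrist pixel uv cuts plane h above rim: lateral shift in tool axes to axis through it
    o=manip.get_obs(); a,d=wray(uv,o); p=a+d*((C+(.125+h)*n-a)@n)/(d@n)
    print("tip",p,"off C axis",np.round(p-C-(.125+h)*n,4),"shift tool",np.round(R.from_quat(o["ee_rot"]).inv().apply(p-o["position"]),4))
E
python3 - <<'E'
from h import *
fix((329,240.8),n_r); o=manip.get_obs(); print(R.from_quat(o["ee_rot"]).inv().apply(o["torque"]),R.from_quat(o["ee_rot"]).inv().apply(o["ft_force"]))
E
```

```text
tip [ 0.49340098 -0.03236951  0.28483681] off C axis [0.0044 0.0029 0.0023] shift tool [0.001  0.0073 0.09  ]
[ 0.00540908 -0.45082079 -0.01360072] [ 0.37872417 -0.00812675 -0.55323631]
```

jog_arm([
  {"gripper": 0.5,"offset": [0.001,0.007,0.01],"rotation": [0,0,0]},
  {"gripper": 0.5,"offset": [0,0,0.005],"rotation": [0,0,-8.083]},
  {"gripper": 0.5,"offset": [0,0,0.005],"rotation": [0,0,-8.083]},
  {"gripper": 0.5,"offset": [0,0,0.005],"rotation": [0,0,-8.083]},
  {"gripper": 0.5,"offset": [0,0,0.005],"rotation": [0,0,-8.083]},
  {"gripper": 0.5,"offset": [0,0,0.005],"rotation": [0,0,-8.083]},
  {"gripper": 0.5,"offset": [0,0,0.005],"rotation": [0,0,-8.083]},
  {"gripper": 0.5,"offset": [0,0,0.005],"rotation": [0,0,-8.083]},
  {"gripper": 0.5,"offset": [0,0,0.005],"rotation": [0,0,-8.083]},
  {"gripper": 0.5,"offset": [0,0,0.005],"rotation": [0,0,-8.083]},
  {"gripper": 0.5,"offset": [0,0,0.005],"rotation": [0,0,-8.083]},
  {"gripper": 0.5,"offset": [0,0,0],"rotation": [0,0,-8.083]},
  {"gripper": 0.5,"offset": [0,0,0],"rotation": [0,0,-8.083]},
  {"gripper": 0.5,"offset": [0,0,0],"rotation": [0,0,0]},
])

```text
clock: 4.65
position: [0.4899, -0.0453, 0.3101]
ee_rot: [0.079, 0.963, 0.253, 0.053]
ft_force: [0.2, 0.3, 0.5]
grip_width: 0.495
grasp_force: 0.0
```

Run:
```python
from h import *
st(); o=manip.get_obs(); im=imaging.camera("wrist"); cv2.imwrite("pics/w2full.png",im)
p=np.array([.4934,-.0324,.2848]);u,v=wproj(p,o).astype(int); print(u,v,wproj(p,o))
cv2.imwrite("pics/w2.png",cv2.resize(im[max(0,v-120):v+120,max(0,u-160):u+160],(800,600),interpolation=cv2.INTER_CUBIC))
```

```text
{'clock': 4.65, 'joint_pos': [-0.5, -0.029, 0.839, 1.812, -0.509, 1.401, 1.847], 'position': [0.49, -0.045, 0.31], 'ft_force': [0.205, 0.323, 0.546], 'torque': [-0.499, 0.172, -0.048], 'grasp_force': 0.0, 'grip_width': 0.495}
317 280 [317.04540608 280.28073504]
```

View pics/w2.png

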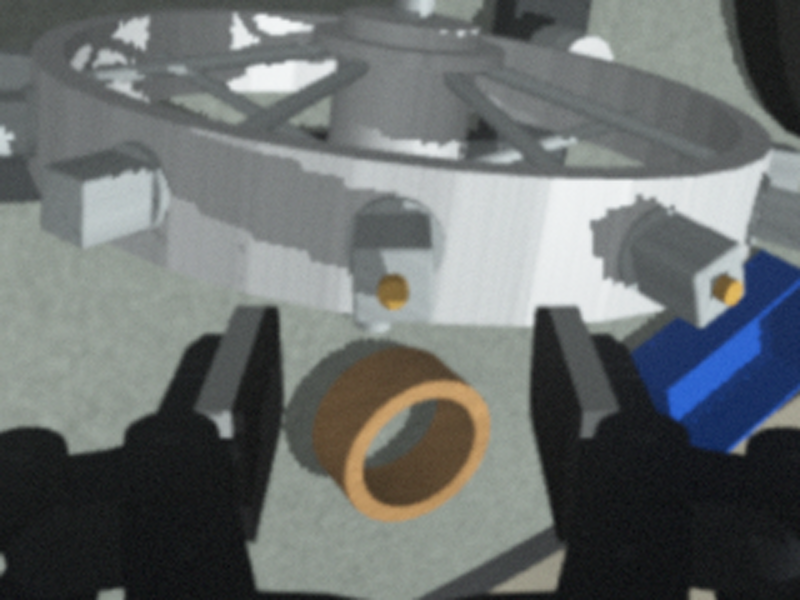

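```bash
python3 -c "
from h import *
fix((314.6,276.4),n_r);go(n_r,.015,-97)"
```

```text
tip [ 0.49132821 -0.03310049  0.28408779] off C axis [0.0024 0.0022 0.0016] shift tool [ 0.0023 -0.0021  0.0288]
shift in tool [ 0.0043 -0.0051  0.0418] rotvec deg [-0.01 -0.12  0.01] shift in target tool [ 0.0044 -0.0051  0.0418]
```

```bash
python3 -c "
from h import *
o=manip.get_obs();o1=dict(position=np.array([.473,-.0749,.362]),ee_rot=np.array([.776,.574,.209,-.155]))
A=0;b=0
for uv,q in(((329,240.8),o1),((314.6,276.4),o)):
    a,d=wray(uv,q);d/=np.linalg.norm(d);M=np.eye(3)-np.outer(d,d);A=A+M;b=b+M@a
p=np.linalg.solve(A,b);print(p,'height off',(p-C)@n_r-.153,R.from_quat(o['ee_rot']).inv().apply(p-o['position']))"
```

```text
[ 0.4918884  -0.0331775   0.28343404] height off -0.0006100213852322789 [ 0.00179253 -0.00245692  0.0293752 ]
```

jog_arm([
  {"gripper": 0.5,"offset": [0.0018,-0.0025,0],"rotation": [0,0,0]},
  {"gripper": 0.5,"offset": [0,0,0.014],"rotation": [0,0,0]},
  {"gripper": 0.5,"offset": [0,0,0.014],"rotation": [0,0,0]},
  {"gripper": 0.5,"offset": [0,0,0.0135],"rotation": [0,0,0]},
  {"gripper": 0.5,"offset": [0,0,0],"rotation": [0,0,0]},
])

```text
clock: 5.2
position: [0.4925, -0.0265, 0.2713]
ee_rot: [0.081, 0.962, 0.254, 0.051]
ft_force: [0.1, 0.3, 0.3]
grip_width: 0.501
grasp_force: 0.0
```

```bash
cat >> h.py <<'E'
def tq(n,ph0=0):
    o=manip.get_obs(); c=R.from_quat(o["ee_rot"]); q=target(n,0)[1]
    print("t",round(o["clock"],2),"phi %.2f"%((q.inv()*c).as_euler('zyx',degrees=True)[0]),"Ttool",np.round(c.inv().apply(o["torque"]),3),"Ftool",np.round(c.inv().apply(o["ft_force"]),1),"j7 %.3f tau7 %.3f"%(o["joint_pos"][6],o["tau"][6]),"grip",round(o["grasp_force"],1),round(o["grip_width"],3))
E
python3 -c "
from h import *
tq(n_r);st()"
```

```text
t 5.2 phi -97.01 Ttool [ 0.537  0.076 -0.002] Ftool [-0.1  0.4 -0.1] j7 1.865 tau7 0.124 grip 0.0 0.501
{'clock': 5.2, 'joint_pos': [-0.514, -0.006, 0.826, 1.881, -0.538, 1.32, 1.865], 'position': [0.492, -0.026, 0.271], 'ft_force': [0.129, 0.254, 0.293], 'torque': [-0.517, 0.163, 0.008], 'grasp_force': 0.0, 'grip_width': 0.501}
```

jog_arm([
  {"gripper": 0.15,"offset": [0,0,0],"rotation": [0,0,0]},
  {"gripper": 0.1,"offset": [0,0,0],"rotation": [0,0,0]},
  {"gripper": 0,"offset": [0,0,0],"rotation": [0,0,0]},
  {"gripper": 0,"offset": [0,0,0],"rotation": [0,0,0]},
  {"gripper": 0,"offset": [0,0,0],"rotation": [0,0,0]},
  {"gripper": 0,"offset": [0,0,0],"rotation": [0,0,0]},
], newtons=70)

```text
clock: 5.8
position: [0.4935, -0.0283, 0.2742]
ee_rot: [0.082, 0.962, 0.254, 0.054]
ft_force: [-1.6, 0.2, 5.8]
grip_width: 0.166
grasp_force: 69.5
```

```bash
python3 -c "
from h import *
tq(n_r)"
```

```text
t 5.8 phi -97.03 Ttool [-0.011  0.308 -0.041] Ftool [ 1.3  2.9 -5.2] j7 1.865 tau7 -0.014 grip 69.5 0.166
```

jog_arm([
  {"gripper": 0,"offset": [0,0,-0.003],"rotation": [0,0,0]},
  {"gripper": 0,"offset": [0,0,0],"rotation": [0,0,5]},
  {"gripper": 0,"offset": [0,0,0],"rotation": [0,0,5]},
  {"gripper": 0,"offset": [0,0,0],"rotation": [0,0,5]},
  {"gripper": 0,"offset": [0,0,0],"rotation": [0,0,0]},
  {"gripper": 0,"offset": [0,0,0],"rotation": [0,0,0]},
])

```text
clock: 6.4
position: [0.4932, -0.0284, 0.2746]
ee_rot: [0.207, 0.944, 0.258, 0.019]
ft_force: [11.0, 7.3, -14.6]
grip_width: 0.167
grasp_force: 70.7
```

```bash
python3 -c "
from h import *
tq(n_r)"
```

```text
t 6.4 phi -82.04 Ttool [-0.143 -2.035  0.022] Ftool [-8.2  2.7 17.7] j7 1.602 tau7 -0.125 grip 70.7 0.167
```

jog_arm([
  {"gripper": 0,"offset": [-0.001,0,0.0023],"rotation": [0,0,0]},
  {"gripper": 0,"offset": [0,0,0],"rotation": [0,0,5]},
  {"gripper": 0,"offset": [0,0,0],"rotation": [0,0,5]},
  {"gripper": 0,"offset": [0,0,0],"rotation": [0,0,0]},
  {"gripper": 0,"offset": [0,0,0],"rotation": [0,0,0]},
])

```text
clock: 6.9
position: [0.4936, -0.0285, 0.2742]
ee_rot: [0.287, 0.922, 0.26, -0.003]
ft_force: [-4.1, 3.5, 3.9]
grip_width: 0.164
grasp_force: 73.5
```

```bash
python3 -c "
from h import *
tq(n_r)"
```

```text
t 6.9 phi -72.18 Ttool [ 0.194  1.234 -0.011] Ftool [ 5.9  2.1 -2.3] j7 1.434 tau7 -0.185 grip 73.5 0.164
```

jog_arm([
  {"gripper": 0,"offset": [0.0004,0,0],"rotation": [0,0,4]},
  {"gripper": 0,"offset": [0,0,0],"rotation": [0,0,4]},
  {"gripper": 0,"offset": [0,0,0],"rotation": [0,0,0]},
  {"gripper": 0,"offset": [0,0,0],"rotation": [0,0,0]},
])

```text
clock: 7.3
position: [0.4935, -0.0284, 0.2742]
ee_rot: [0.35, 0.9, 0.259, -0.021]
ft_force: [-3.7, 2.4, 4.4]
grip_width: 0.161
grasp_force: 73.4
```

```bash
python3 -c "
from h import *
tq(n_r)"
```

```text
t 7.3 phi -64.23 Ttool [0.213 0.979 0.024] Ftool [ 5.2  1.1 -3.2] j7 1.294 tau7 -0.157 grip 73.4 0.161
```

jog_arm([
  {"gripper": 0,"offset": [0,0,0],"rotation": [0,0,4]},
  {"gripper": 0,"offset": [0,0,0],"rotation": [0,0,4]},
  {"gripper": 0,"offset": [0,0,0],"rotation": [0,0,0]},
  {"gripper": 0,"offset": [0,0,0],"rotation": [0,0,0]},
])

```text
clock: 7.7
position: [0.4936, -0.0285, 0.2742]
ee_rot: [0.412, 0.874, 0.256, -0.039]
ft_force: [-4.4, 3.1, 3.9]
grip_width: 0.163
grasp_force: 73.4
```

```bash
python3 -c "
from h import *
tq(n_r)"
```

```text
t 7.7 phi -56.26 Ttool [0.44  1.125 0.045] Ftool [ 6.1  0.  -2.5] j7 1.155 tau7 -0.117 grip 73.4 0.163
```

jog_arm([
  {"gripper": 0,"offset": [0,0,0],"rotation": [0,0,4]},
  {"gripper": 0,"offset": [0,0,0],"rotation": [0,0,4]},
  {"gripper": 0,"offset": [0,0,0],"rotation": [0,0,0]},
  {"gripper": 0,"offset": [0,0,0],"rotation": [0,0,0]},
])

```text
clock: 8.1
position: [0.4935, -0.0285, 0.2742]
ee_rot: [0.472, 0.843, 0.253, -0.057]
ft_force: [-4.7, 3.4, 4.6]
grip_width: 0.161
grasp_force: 73.4
```

```bash
python3 -c "
from h import *
tq(n_r)"
```

```text
t 8.1 phi -48.26 Ttool [ 0.592  1.075 -0.006] Ftool [ 6.8 -0.7 -3. ] j7 1.015 tau7 -0.096 grip 73.4 0.161
```

jog_arm([
  {"gripper": 0,"offset": [0.0004,0,0],"rotation": [0,0,4]},
  {"gripper": 0,"offset": [0,0,0],"rotation": [0,0,4]},
  {"gripper": 0,"offset": [0,0,0],"rotation": [0,0,0]},
  {"gripper": 0,"offset": [0,0,0],"rotation": [0,0,0]},
])

```text
clock: 8.5
position: [0.4935, -0.0284, 0.2743]
ee_rot: [0.529, 0.808, 0.248, -0.074]
ft_force: [-3.5, 2.4, 3.0]
grip_width: 0.165
grasp_force: 73.3
```

```bash
python3 -c "
from h import *
tq(n_r)"
```

```text
t 8.5 phi -40.25 Ttool [0.599 0.58  0.014] Ftool [ 4.6 -1.3 -2. ] j7 0.874 tau7 -0.140 grip 73.3 0.165
```

jog_arm([
  {"gripper": 0,"offset": [0,0,0],"rotation": [0,0,4]},
  {"gripper": 0,"offset": [0,0,0],"rotation": [0,0,4]},
  {"gripper": 0,"offset": [0,0,0],"rotation": [0,0,0]},
  {"gripper": 0,"offset": [0,0,0],"rotation": [0,0,0]},
])

```text
clock: 8.9
position: [0.4934, -0.0284, 0.2743]
ee_rot: [0.585, 0.769, 0.243, -0.091]
ft_force: [-3.1, 3.4, 2.9]
grip_width: 0.163
grasp_force: 73.3
```

```bash
python3 -c "
from h import *
tq(n_r)"
```

```text
t 8.9 phi -32.23 Ttool [ 0.772  0.501 -0.031] Ftool [ 5.1 -1.5 -1.3] j7 0.734 tau7 -0.149 grip 73.3 0.163
```

jog_arm([
  {"gripper": 0,"offset": [0,0,0],"rotation": [0,0,4]},
  {"gripper": 0,"offset": [0,0,0],"rotation": [0,0,4]},
  {"gripper": 0,"offset": [0,0,0],"rotation": [0,0,0]},
  {"gripper": 0,"offset": [0,0,0],"rotation": [0,0,0]},
])

```text
clock: 9.3
position: [0.4935, -0.0284, 0.2743]
ee_rot: [0.637, 0.726, 0.236, -0.108]
ft_force: [-4.0, 2.1, 3.0]
grip_width: 0.164
grasp_force: 73.3
```

```bash
python3 -c "
from h import *
tq(n_r)"
```

```text
t 9.3 phi -24.22 Ttool [0.836 0.379 0.006] Ftool [ 3.8 -3.1 -2.2] j7 0.595 tau7 -0.152 grip 73.3 0.164
```

jog_arm([
  {"gripper": 0,"offset": [0,0,0],"rotation": [0,0,4]},
  {"gripper": 0,"offset": [0,0,0],"rotation": [0,0,4]},
  {"gripper": 0,"offset": [0,0,0],"rotation": [0,0,0]},
  {"gripper": 0,"offset": [0,0,0],"rotation": [0,0,0]},
])

```text
clock: 9.7
position: [0.4935, -0.0284, 0.2743]
ee_rot: [0.686, 0.68, 0.228, -0.124]
ft_force: [-3.4, 1.9, 3.7]
grip_width: 0.166
grasp_force: 73.3
```

```bash
python3 -c "
from h import *
tq(n_r)"
```

```text
t 9.7 phi -16.23 Ttool [0.984 0.207 0.05 ] Ftool [ 3.6 -2.9 -2.8] j7 0.455 tau7 -0.154 grip 73.3 0.166
```

jog_arm([
  {"gripper": 0,"offset": [0,0,0],"rotation": [0,0,4]},
  {"gripper": 0,"offset": [0,0,0],"rotation": [0,0,4]},
  {"gripper": 0,"offset": [0,0,0],"rotation": [0,0,0]},
  {"gripper": 0,"offset": [0,0,0],"rotation": [0,0,0]},
])

```text
clock: 10.1
position: [0.4934, -0.0284, 0.2743]
ee_rot: [0.732, 0.63, 0.218, -0.14]
ft_force: [-4.1, 1.5, 1.6]
grip_width: 0.168
grasp_force: 73.3
```

```bash
python3 -c "
from h import *
tq(n_r)"
```

```text
t 10.1 phi -8.22 Ttool [ 1.129  0.012 -0.013] Ftool [ 1.6 -4.2 -1.3] j7 0.315 tau7 -0.154 grip 73.3 0.168
```

jog_arm([
  {"gripper": 0,"offset": [0,0,0],"rotation": [0,0,4]},
  {"gripper": 0,"offset": [0,0,0],"rotation": [0,0,4]},
  {"gripper": 0,"offset": [0,0,0],"rotation": [0,0,0]},
  {"gripper": 0,"offset": [0,0,0],"rotation": [0,0,0]},
])

```text
clock: 10.5
position: [0.4934, -0.0284, 0.2743]
ee_rot: [0.774, 0.578, 0.208, -0.154]
ft_force: [-5.7, 2.6, 3.1]
grip_width: 0.159
grasp_force: 73.3
```

```bash
python3 -c "
from h import *
tq(n_r)"
```

```text
t 10.5 phi -0.22 Ttool [ 1.121 -0.071  0.029] Ftool [ 2.3 -6.2 -2.3] j7 0.176 tau7 -0.154 grip 73.3 0.159
```

jog_arm([
  {"gripper": 0,"offset": [0,0,0],"rotation": [0,0,4]},
  {"gripper": 0,"offset": [0,0,0],"rotation": [0,0,4]},
  {"gripper": 0,"offset": [0,0,0],"rotation": [0,0,0]},
  {"gripper": 0,"offset": [0,0,0],"rotation": [0,0,0]},
])

```text
clock: 10.9
position: [0.4934, -0.0284, 0.2743]
ee_rot: [0.812, 0.522, 0.197, -0.169]
ft_force: [-5.4, 1.6, 2.6]
grip_width: 0.162
grasp_force: 73.2
```

```bash
python3 -c "
from h import *
tq(n_r)"
```

```text
t 10.9 phi 7.76 Ttool [ 1.181 -0.356 -0.552] Ftool [ 0.5 -5.7 -2.3] j7 0.036 tau7 -0.645 grip 73.2 0.162
```

jog_arm([
  {"gripper": 0,"offset": [0,0,0],"rotation": [0,0,4]},
  {"gripper": 0,"offset": [0,0,0],"rotation": [0,0,4]},
  {"gripper": 0,"offset": [0,0,0],"rotation": [0,0,0]},
  {"gripper": 0,"offset": [0,0,0],"rotation": [0,0,0]},
])

```text
clock: 11.3
position: [0.4934, -0.0284, 0.2743]
ee_rot: [0.847, 0.465, 0.185, -0.182]
ft_force: [-5.6, 1.2, 2.4]
grip_width: 0.166
grasp_force: 73.2
```

```bash
python3 -c "
from h import *
tq(n_r)"
```

```text
t 11.3 phi 15.76 Ttool [ 1.117 -0.418 -0.571] Ftool [-0.8 -5.7 -2.3] j7 -0.104 tau7 -0.629 grip 73.2 0.166
```

jog_arm([
  {"gripper": 0,"offset": [0,0,0],"rotation": [0,0,6]},
  {"gripper": 0,"offset": [0,0,0],"rotation": [0,0,6]},
  {"gripper": 0,"offset": [0,0,0],"rotation": [0,0,6]},
  {"gripper": 0,"offset": [0,0,0],"rotation": [0,0,6]},
  {"gripper": 0,"offset": [0,0,0],"rotation": [0,0,6]},
  {"gripper": 0,"offset": [0,0,0],"rotation": [0,0,6]},
  {"gripper": 0,"offset": [0,0,0],"rotation": [0,0,6]},
  {"gripper": 0,"offset": [0,0,0],"rotation": [0,0,6]},
  {"gripper": 0,"offset": [0,0,0],"rotation": [0,0,6]},
  {"gripper": 0,"offset": [0,0,0],"rotation": [0,0,6]},
  {"gripper": 0,"offset": [0,0,0],"rotation": [0,0,6]},
  {"gripper": 0,"offset": [0,0,0],"rotation": [0,0,6]},
  {"gripper": 0,"offset": [0,0,0],"rotation": [0,0,6.5]},
  {"gripper": 0,"offset": [0,0,0],"rotation": [0,0,0]},
  {"gripper": 0,"offset": [0,0,0],"rotation": [0,0,0]},
])

```text
clock: 12.8
position: [0.4934, -0.0282, 0.2743]
ee_rot: [0.95, -0.176, 0.028, -0.258]
ft_force: [-5.9, 1.8, 3.0]
grip_width: 0.167
grasp_force: 73.2
```

```bash
python3 -c "
from h import *
tq(n_r)"
```

```text
t 12.8 phi 94.27 Ttool [-0.127 -1.169 -0.411] Ftool [-6.3 -1.1 -2.6] j7 -1.474 tau7 -0.640 grip 73.2 0.167
```

jog_arm([
  {"gripper": 0.2,"offset": [0,0,0],"rotation": [0,0,0]},
  {"gripper": 0.4,"offset": [0,0,0],"rotation": [0,0,0]},
  {"gripper": 0.4,"offset": [0,0,0],"rotation": [0,0,0]},
  {"gripper": 0.4,"offset": [0,0,0],"rotation": [0,0,0]},
  {"gripper": 0.4,"offset": [0,0,0],"rotation": [0,0,0]},
  {"gripper": 0.4,"offset": [0,0,0],"rotation": [0,0,0]},
])

```text
clock: 13.4
position: [0.4936, -0.0285, 0.2743]
ee_rot: [0.949, -0.178, 0.028, -0.258]
ft_force: [-0.9, -0.9, 1.0]
grip_width: 0.401
grasp_force: 0.0
```

```bash
python3 -c "
from h import *
tq(n_r);st();o=manip.get_obs();cv2.imwrite('pics/w3.png',imaging.camera('wrist')[120:420,120:520].repeat(2,0).repeat(2,1))"
```

```text
t 13.4 phi 94.48 Ttool [-0.544  0.064  0.028] Ftool [-0.6  0.5 -1.4] j7 -1.477 tau7 0.006 grip 0.0 0.401
{'clock': 13.4, 'joint_pos': [-0.496, -0.006, 0.812, 1.875, -0.538, 1.323, -1.477], 'position': [0.494, -0.028, 0.274], 'ft_force': [-0.929, -0.915, 0.999], 'torque': [-0.525, 0.153, -0.034], 'grasp_force': 0.0, 'grip_width': 0.401}
```

View pics/w3.png

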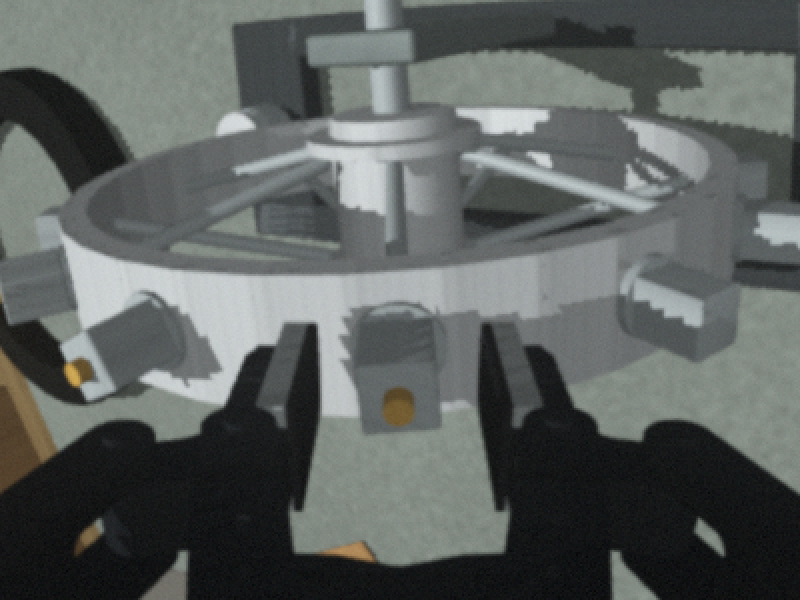

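jog_arm([
  {"gripper": 0.4,"offset": [0,0,0],"rotation": [0,0,-8]},
  {"gripper": 0.4,"offset": [0,0,0],"rotation": [0,0,-8]},
  {"gripper": 0.4,"offset": [0,0,0],"rotation": [0,0,-8]},
  {"gripper": 0.4,"offset": [0,0,0],"rotation": [0,0,-8]},
  {"gripper": 0.4,"offset": [0,0,0],"rotation": [0,0,-8]},
  {"gripper": 0.4,"offset": [0,0,0],"rotation": [0,0,-8]},
  {"gripper": 0.4,"offset": [0,0,0],"rotation": [0,0,-8]},
  {"gripper": 0.4,"offset": [0,0,0],"rotation": [0,0,-8]},
  {"gripper": 0.4,"offset": [0,0,0],"rotation": [0,0,-8]},
  {"gripper": 0.4,"offset": [0,0,0],"rotation": [0,0,-8]},
  {"gripper": 0.4,"offset": [0,0,0],"rotation": [0,0,-8]},
  {"gripper": 0.4,"offset": [0,0,0],"rotation": [0,0,-2]},
  {"gripper": 0.4,"offset": [0,0,0],"rotation": [0,0,0]},
  {"gripper": 0.2,"offset": [0,0,0],"rotation": [0,0,0]},
  {"gripper": 0,"offset": [0,0,0],"rotation": [0,0,0]},
  {"gripper": 0,"offset": [0,0,0],"rotation": [0,0,0]},
  {"gripper": 0,"offset": [0,0,0],"rotation": [0,0,0]},
  {"gripper": 0,"offset": [0,0,0],"rotation": [0,0,0]},
], newtons=70)

```text
clock: 15.25
position: [0.4934, -0.0285, 0.2745]
ee_rot: [0.797, 0.545, 0.202, -0.163]
ft_force: [-4.0, -1.3, 5.4]
grip_width: 0.168
grasp_force: 68.5
```

```bash
python3 -c "
from h import *
tq(n_r)"
```

```text
t 15.25 phi 4.49 Ttool [ 0.719 -0.542 -0.135] Ftool [ 0.4 -3.5 -5.9] j7 0.093 tau7 -0.179 grip 68.5 0.168
```

jog_arm([
  {"gripper": 0,"offset": [0,0,0],"rotation": [0,0,6]},
  {"gripper": 0,"offset": [0,0,0],"rotation": [0,0,6]},
  {"gripper": 0,"offset": [0,0,0],"rotation": [0,0,6]},
  {"gripper": 0,"offset": [0,0,0],"rotation": [0,0,6]},
  {"gripper": 0,"offset": [0,0,0],"rotation": [0,0,6]},
  {"gripper": 0,"offset": [0,0,0],"rotation": [0,0,6]},
  {"gripper": 0,"offset": [0,0,0],"rotation": [0,0,6]},
  {"gripper": 0,"offset": [0,0,0],"rotation": [0,0,6]},
  {"gripper": 0,"offset": [0,0,0],"rotation": [0,0,6]},
  {"gripper": 0,"offset": [0,0,0],"rotation": [0,0,6]},
  {"gripper": 0,"offset": [0,0,0],"rotation": [0,0,6]},
  {"gripper": 0,"offset": [0,0,0],"rotation": [0,0,6]},
  {"gripper": 0,"offset": [0,0,0],"rotation": [0,0,6]},
  {"gripper": 0,"offset": [0,0,0],"rotation": [0,0,6]},
  {"gripper": 0,"offset": [0,0,0],"rotation": [0,0,6]},
  {"gripper": 0,"offset": [0,0,0],"rotation": [0,0,0]},
  {"gripper": 0,"offset": [0,0,0],"rotation": [0,0,0]},
])

```text
clock: 16.95
position: [0.4934, -0.0284, 0.2746]
ee_rot: [0.949, -0.178, 0.027, -0.258]
ft_force: [-5.7, -0.5, 6.2]
grip_width: 0.164
grasp_force: 72.0
```

```bash
python3 -c "
from h import *
tq(n_r)"
```

```text
t 16.95 phi 94.46 Ttool [-0.57  -0.921 -0.459] Ftool [-5.4 -0.8 -6.4] j7 -1.477 tau7 -0.656 grip 72.0 0.164
```

jog_arm([
  {"gripper": 0.2,"offset": [0,0,0],"rotation": [0,0,0]},
  {"gripper": 0.4,"offset": [0,0,0],"rotation": [0,0,0]},
  {"gripper": 0.5,"offset": [0,0,0],"rotation": [0,0,0]},
  {"gripper": 0.5,"offset": [0,0,0],"rotation": [0,0,0]},
  {"gripper": 0.5,"offset": [0,0,0],"rotation": [0,0,0]},
  {"gripper": 0.5,"offset": [0,0,-0.02],"rotation": [0,0,0]},
  {"gripper": 0.5,"offset": [0,0,-0.04],"rotation": [0,0,0]},
  {"gripper": 0.5,"offset": [0,0,-0.04],"rotation": [0,0,0]},
  {"gripper": 0.5,"offset": [0,0,0],"rotation": [0,0,0]},
])

```text
clock: 17.85
position: [0.4799, -0.0798, 0.3651]
ee_rot: [0.949, -0.179, 0.031, -0.258]
ft_force: [1.1, -1.2, -0.1]
grip_width: 0.5
grasp_force: 0.0
```

```bash
python3 -c "
from h import *
tq(n_r)
# improve axis: grip point on right axis
p=np.array([.4934,-.0285,.2743]);d=p-C-n_r*((p-C)@n_r);print('axis off',d,(p-C)@n_r-.125)
go(n_m,.13,90);go(n_m,.13,0);print(target(n_m,.13)[0])"
```

```text
t 17.85 phi 94.51 Ttool [-0.499  0.058 -0.01 ] Ftool [ 1.4  0.7 -0.3] j7 -1.508 tau7 -0.106 grip 0.0 0.5
axis off [0.00286515 0.00149826 0.00130505] 0.017022332596745793
shift in tool [-0.0143 -0.1246  0.0265] rotvec deg [-30.11   0.77  -4.52] shift in target tool [-0.0042 -0.1218 -0.0399]
shift in tool [-0.0143 -0.1246  0.0265] rotvec deg [-24.47 -23.24 -92.22] shift in target tool [ 0.1218 -0.0042 -0.0399]
[0.511 0.038 0.405]
```

```bash
sed -i 's/^C=.*; YAW/C=np.array([.5141,.0402,.15]); YAW/' h.py; python3 -c "
from h import *
go(n_m,.13,0)"
```

```text
shift in tool [-0.0121 -0.1274  0.0281] rotvec deg [-24.47 -23.24 -92.22] shift in target tool [ 0.1248 -0.0019 -0.0399]
```

jog_arm([
  {"gripper": 0.5,"offset": [-0.004,-0.042,0.009],"rotation": [0,0,0]},
  {"gripper": 0.5,"offset": [-0.004,-0.042,0.009],"rotation": [0,0,0]},
  {"gripper": 0.5,"offset": [-0.004,-0.042,0.009],"rotation": [0,0,0]},
  {"gripper": 0.5,"offset": [0,0,0],"rotation": [-2.04,-1.94,-7.68]},
  {"gripper": 0.5,"offset": [0,0,0],"rotation": [-2.04,-1.94,-7.68]},
  {"gripper": 0.5,"offset": [0,0,0],"rotation": [-2.04,-1.94,-7.68]},
  {"gripper": 0.5,"offset": [0,0,0],"rotation": [-2.04,-1.94,-7.68]},
  {"gripper": 0.5,"offset": [0,0,0],"rotation": [-2.04,-1.94,-7.68]},
  {"gripper": 0.5,"offset": [0,0,0],"rotation": [-2.04,-1.94,-7.68]},
  {"gripper": 0.5,"offset": [0,0,0],"rotation": [-2.04,-1.94,-7.68]},
  {"gripper": 0.5,"offset": [0,0,0],"rotation": [-2.04,-1.94,-7.68]},
  {"gripper": 0.5,"offset": [0,0,0],"rotation": [-2.04,-1.94,-7.68]},
  {"gripper": 0.5,"offset": [0,0,0],"rotation": [-2.04,-1.94,-7.68]},
  {"gripper": 0.5,"offset": [0,0,0],"rotation": [-2.04,-1.94,-7.68]},
  {"gripper": 0.5,"offset": [0,0,0],"rotation": [-2.04,-1.94,-7.68]},
  {"gripper": 0.5,"offset": [0,0,0],"rotation": [0,0,0]},
])

```text
clock: 19.45
position: [0.5123, 0.0439, 0.4004]
ee_rot: [0.8, 0.6, -0.003, -0.002]
ft_force: [-0.2, 0.2, 1.1]
grip_width: 0.498
grasp_force: 0.0
```

Run:
```python
from h import *
go(n_m,.13); st(); o=manip.get_obs(); im=imaging.camera("wrist"); cv2.imwrite("pics/w4full.png",im)
for h in(0,.028): print(wproj(C+(.125+h)*n_r,o),wproj(C+(.125+h)*n_m,o))
u,v=wproj(C+.153*n_m,o).astype(int); print(u,v)
cv2.imwrite("pics/w4.png",cv2.resize(im[max(0,v-120):v+120,max(0,u-160):u+160],(800,600),interpolation=cv2.INTER_CUBIC))
```

```text
shift in tool [-0.003   0.0027 -0.0046] rotvec deg [-0.4   0.11  0.52] shift in target tool [-0.003   0.0028 -0.0046]
{'clock': 19.45, 'joint_pos': [-0.709, 0.038, 0.561, 1.486, -0.022, 1.63, -0.433], 'position': [0.512, 0.044, 0.4], 'ft_force': [-0.229, 0.164, 1.056], 'torque': [0.012, 0.052, -0.053], 'grasp_force': 0.0, 'grip_width': 0.498}
[321.67936663 297.54112259] [322.6611708  230.62339113]
[321.41389775 327.43341891] [322.72051824 243.11129631]
322 243
```

View pics/w4.png

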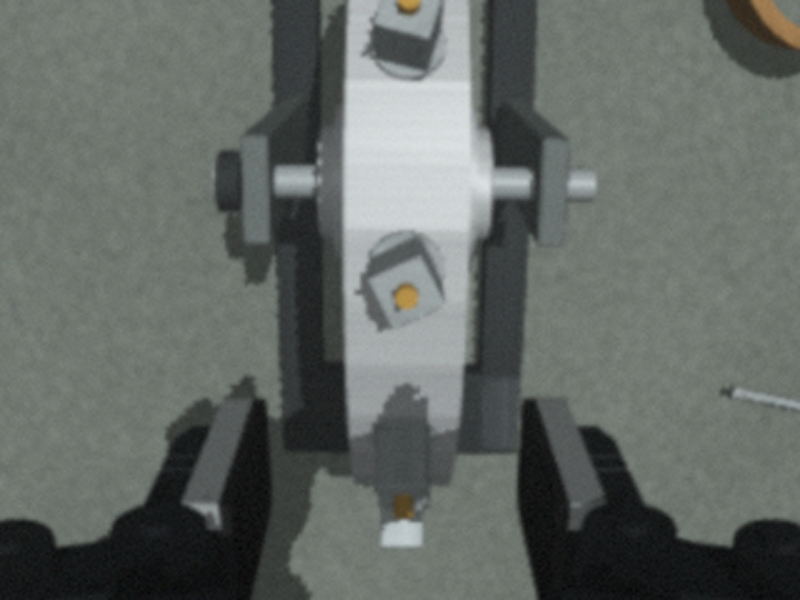

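Run:
```python
from h import *
fix((324.4,241.8),n_m); tq(n_m)
```

```text
tip [0.51530833 0.04012715 0.303     ] off C axis [ 0.0012 -0.0001  0.    ] shift tool [-0.0019  0.0045  0.0974]
t 19.5 phi -0.16 Ttool [-0.051  0.002 -0.002] Ftool [-0.7  0.1 -0.2] j7 -0.436 tau7 0.904 grip 0.0 0.504
```

jog_arm([
  {"gripper": 0.5,"offset": [-0.0019,0.0042,0],"rotation": [-0.4,0.1,0]},
  {"gripper": 0.5,"offset": [0,0,0.005],"rotation": [0,0,-8.4]},
  {"gripper": 0.5,"offset": [0,0,0.005],"rotation": [0,0,-8.4]},
  {"gripper": 0.5,"offset": [0,0,0.005],"rotation": [0,0,-8.4]},
  {"gripper": 0.5,"offset": [0,0,0.005],"rotation": [0,0,-8.4]},
  {"gripper": 0.5,"offset": [0,0,0.005],"rotation": [0,0,-8.4]},
  {"gripper": 0.5,"offset": [0,0,0.005],"rotation": [0,0,-8.4]},
  {"gripper": 0.5,"offset": [0,0,0.005],"rotation": [0,0,-8.4]},
  {"gripper": 0.5,"offset": [0,0,0.005],"rotation": [0,0,-8.4]},
  {"gripper": 0.5,"offset": [0,0,0.005],"rotation": [0,0,-8.4]},
  {"gripper": 0.5,"offset": [0,0,0.005],"rotation": [0,0,-8.4]},
  {"gripper": 0.5,"offset": [0,0,0.005],"rotation": [0,0,-8.4]},
  {"gripper": 0.5,"offset": [0,0,0],"rotation": [0,0,-8.4]},
  {"gripper": 0.5,"offset": [0,0,0],"rotation": [0,0,-8.4]},
  {"gripper": 0.5,"offset": [0,0,0],"rotation": [0,0,-7.8]},
  {"gripper": 0.5,"offset": [0,0,0],"rotation": [0,0,0]},
  {"gripper": 0.5,"offset": [0,0,0],"rotation": [0,0,0]},
])

```text
clock: 21.2
position: [0.5162, 0.0384, 0.3457]
ee_rot: [-0.088, 0.996, 0.0, -0.0]
ft_force: [-0.1, 0.6, 0.3]
grip_width: 0.5
grasp_force: 0.0
```

Run:
```python
from h import *
tq(n_m);st(); o=manip.get_obs(); im=imaging.camera("wrist"); cv2.imwrite("pics/w5full.png",im)
p=np.array([.5153,.0401,.303]);u,v=wproj(p,o).astype(int); print(u,v,wproj(p,o))
cv2.imwrite("pics/w5.png",cv2.resize(im[max(0,v-90):v+90,max(0,u-120):u+120],(800,600),interpolation=cv2.INTER_CUBIC))
```

```text
t 21.2 phi -116.81 Ttool [ 0.019 -0.054  0.032] Ftool [ 0.   0.6 -0.3] j7 1.608 tau7 0.408 grip 0.0 0.5
{'clock': 21.2, 'joint_pos': [-0.658, 0.043, 0.519, 1.593, -0.022, 1.512, 1.608], 'position': [0.516, 0.038, 0.346], 'ft_force': [-0.147, 0.616, 0.311], 'torque': [-0.009, -0.057, -0.032], 'grasp_force': 0.0, 'grip_width': 0.5}
322 268 [322.95829303 268.17547665]
```

View pics/w5.png

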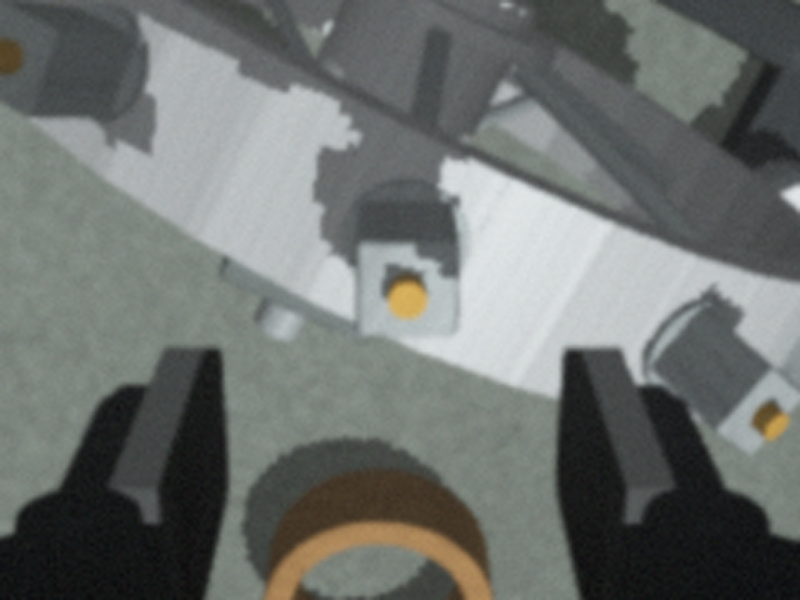

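Run:
```python
from h import *
fix((324.1,267.7),n_m)
```

```text
tip [0.514931   0.04076561 0.303     ] off C axis [0.0008 0.0006 0.    ] shift tool [0.0008 0.0024 0.0427]
```

jog_arm([
  {"gripper": 0.5,"offset": [0.001,0.0023,0.01],"rotation": [0,0,0]},
  {"gripper": 0.5,"offset": [0,0,0.015],"rotation": [0,0,0]},
  {"gripper": 0.5,"offset": [0,0,0.015],"rotation": [0,0,0]},
  {"gripper": 0.5,"offset": [0,0,0.0147],"rotation": [0,0,0]},
  {"gripper": 0.5,"offset": [0,0,0],"rotation": [0,0,0]},
  {"gripper": 0.2,"offset": [0,0,0],"rotation": [0,0,0]},
  {"gripper": 0.1,"offset": [0,0,0],"rotation": [0,0,0]},
  {"gripper": 0,"offset": [0,0,0],"rotation": [0,0,0]},
  {"gripper": 0,"offset": [0,0,0],"rotation": [0,0,0]},
  {"gripper": 0,"offset": [0,0,0],"rotation": [0,0,0]},
  {"gripper": 0,"offset": [0,0,0],"rotation": [0,0,0]},
], newtons=70)

```text
clock: 22.35
position: [0.515, 0.0408, 0.292]
ee_rot: [-0.091, 0.996, 0.0, 0.001]
ft_force: [-0.6, -2.4, 5.8]
grip_width: 0.165
grasp_force: 69.6
```

```bash
python3 -c "
from h import *
tq(n_m)"
```

```text
t 22.35 phi -117.17 Ttool [ 0.446  0.28  -0.009] Ftool [ 1.  -2.2 -5.8] j7 1.614 tau7 0.015 grip 69.6 0.165
```

Good grip. Turn, sensing as before.

jog_arm([
  {"gripper": 0,"offset": [0,0,-0.0005],"rotation": [0,0,4]},
  {"gripper": 0,"offset": [0,0,0],"rotation": [0,0,4]},
  {"gripper": 0,"offset": [0,0,0],"rotation": [0,0,4]},
  {"gripper": 0,"offset": [0,0,0],"rotation": [0,0,0]},
  {"gripper": 0,"offset": [0,0,0],"rotation": [0,0,0]},
])

```text
clock: 22.85
position: [0.515, 0.0407, 0.292]
ee_rot: [0.013, 1.0, -0.0, 0.001]
ft_force: [1.2, -4.6, 4.2]
grip_width: 0.167
grasp_force: 69.5
```

```bash
python3 -c "
from h import *
tq(n_m)"
```

```text
t 22.85 phi -105.28 Ttool [ 0.968 -0.358  0.034] Ftool [-1.3 -4.6 -4.2] j7 1.407 tau7 -0.202 grip 69.5 0.167
```

jog_arm([
  {"gripper": 0,"offset": [0,0,0],"rotation": [0,0,4]},
  {"gripper": 0,"offset": [0,0,0],"rotation": [0,0,4]},
  {"gripper": 0,"offset": [0,0,0],"rotation": [0,0,0]},
  {"gripper": 0,"offset": [0,0,0],"rotation": [0,0,0]},
])

```text
clock: 23.25
position: [0.515, 0.0405, 0.2921]
ee_rot: [0.083, 0.997, -0.0, 0.001]
ft_force: [1.6, -4.5, 4.6]
grip_width: 0.17
grasp_force: 69.6
```

```bash
python3 -c "
from h import *
tq(n_m)"
```

```text
t 23.25 phi -97.26 Ttool [ 0.939 -0.486  0.034] Ftool [-2.3 -4.1 -4.6] j7 1.268 tau7 -0.101 grip 69.6 0.17
```

jog_arm([
  {"gripper": 0,"offset": [0,0,0],"rotation": [0,0,4]},
  {"gripper": 0,"offset": [0,0,0],"rotation": [0,0,4]},
  {"gripper": 0,"offset": [0,0,0],"rotation": [0,0,0]},
  {"gripper": 0,"offset": [0,0,0],"rotation": [0,0,0]},
])

```text
clock: 23.65
position: [0.515, 0.0404, 0.292]
ee_rot: [0.152, 0.988, -0.0, 0.001]
ft_force: [1.7, -5.9, 4.6]
grip_width: 0.165
grasp_force: 69.6
```

```bash
python3 -c "
from h import *
tq(n_m)"
```

```text
t 23.65 phi -89.26 Ttool [ 1.032 -0.574 -0.116] Ftool [-3.4 -5.2 -4.6] j7 1.129 tau7 -0.200 grip 69.6 0.165
```

jog_arm([
  {"gripper": 0,"offset": [0,0,0],"rotation": [0,0,4]},
  {"gripper": 0,"offset": [0,0,0],"rotation": [0,0,4]},
  {"gripper": 0,"offset": [0,0,0],"rotation": [0,0,0]},
  {"gripper": 0,"offset": [0,0,0],"rotation": [0,0,0]},
])

```text
clock: 24.05
position: [0.5149, 0.0403, 0.292]
ee_rot: [0.22, 0.975, -0.0, 0.001]
ft_force: [0.3, -5.9, 4.9]
grip_width: 0.165
grasp_force: 69.6
```

```bash
python3 -c "
from h import *
tq(n_m)"
```

```text
t 24.05 phi -81.29 Ttool [ 1.093 -0.796 -0.474] Ftool [-2.8 -5.2 -4.9] j7 0.990 tau7 -0.618 grip 69.6 0.165
```

jog_arm([
  {"gripper": 0,"offset": [0,0,0],"rotation": [0,0,6]},
  {"gripper": 0,"offset": [0,0,0],"rotation": [0,0,6]},
  {"gripper": 0,"offset": [0,0,0],"rotation": [0,0,6]},
  {"gripper": 0,"offset": [0,0,0],"rotation": [0,0,6]},
  {"gripper": 0,"offset": [0,0,0],"rotation": [0,0,6]},
  {"gripper": 0,"offset": [0,0,0],"rotation": [0,0,6]},
  {"gripper": 0,"offset": [0,0,0],"rotation": [0,0,6]},
  {"gripper": 0,"offset": [0,0,0],"rotation": [0,0,6]},
  {"gripper": 0,"offset": [0,0,0],"rotation": [0,0,6]},
  {"gripper": 0,"offset": [0,0,0],"rotation": [0,0,6]},
  {"gripper": 0,"offset": [0,0,0],"rotation": [0,0,6]},
  {"gripper": 0,"offset": [0,0,0],"rotation": [0,0,6]},
  {"gripper": 0,"offset": [0,0,0],"rotation": [0,0,6]},
  {"gripper": 0,"offset": [0,0,0],"rotation": [0,0,5.5]},
  {"gripper": 0,"offset": [0,0,0],"rotation": [0,0,0]},
  {"gripper": 0,"offset": [0,0,0],"rotation": [0,0,0]},
])

```text
clock: 25.65
position: [0.5139, 0.0397, 0.292]
ee_rot: [0.814, 0.581, -0.001, 0.0]
ft_force: [-6.0, -8.1, 8.1]
grip_width: 0.163
grasp_force: 70.1
```

```bash
python3 -c "
from h import *
tq(n_m)"
```

```text
t 25.65 phi 2.24 Ttool [ 0.628 -2.176 -0.496] Ftool [-9.6 -3.  -8.1] j7 -0.465 tau7 -0.639 grip 70.1 0.163
```

jog_arm([
  {"gripper": 0.2,"offset": [0,0,0],"rotation": [0,0,0]},
  {"gripper": 0.4,"offset": [0,0,0],"rotation": [0,0,0]},
  {"gripper": 0.5,"offset": [0,0,0],"rotation": [0,0,0]},
  {"gripper": 0.5,"offset": [0,0,0],"rotation": [0,0,0]},
  {"gripper": 0.5,"offset": [0,0,0],"rotation": [0,0,0]},
  {"gripper": 0.5,"offset": [0,0,-0.02],"rotation": [0,0,0]},
  {"gripper": 0.5,"offset": [0,0,-0.04],"rotation": [0,0,0]},
  {"gripper": 0.5,"offset": [0,0,-0.04],"rotation": [0,0,0]},
  {"gripper": 0.5,"offset": [0,0,-0.02],"rotation": [0,0,0]},
  {"gripper": 0.5,"offset": [0,0,0],"rotation": [0,0,0]},
])

```text
clock: 26.65
position: [0.5155, 0.0413, 0.4145]
ee_rot: [0.814, 0.58, 0.002, 0.001]
ft_force: [0.6, -0.1, -1.2]
grip_width: 0.497
grasp_force: 0.0
```

Run:
```python
from h import *
tq(n_m);st(); o=manip.get_obs(); im=imaging.camera("wrist")
u,v=wproj(C+.153*n_m,o).astype(int)
cv2.imwrite("pics/w6.png",cv2.resize(im[max(0,v-90):v+90,max(0,u-120):u+120],(800,600),interpolation=cv2.INTER_CUBIC))
```

```text
t 26.65 phi 2.28 Ttool [0.048 0.017 0.02 ] Ftool [0.1 0.6 1.3] j7 -0.475 tau7 0.018 grip 0.0 0.497
{'clock': 26.65, 'joint_pos': [-0.725, 0.038, 0.584, 1.458, -0.022, 1.647, -0.475], 'position': [0.516, 0.041, 0.414], 'ft_force': [0.56, -0.092, -1.249], 'torque': [0.032, 0.04, -0.019], 'grasp_force': 0.0, 'grip_width': 0.497}
```

View pics/w6.png

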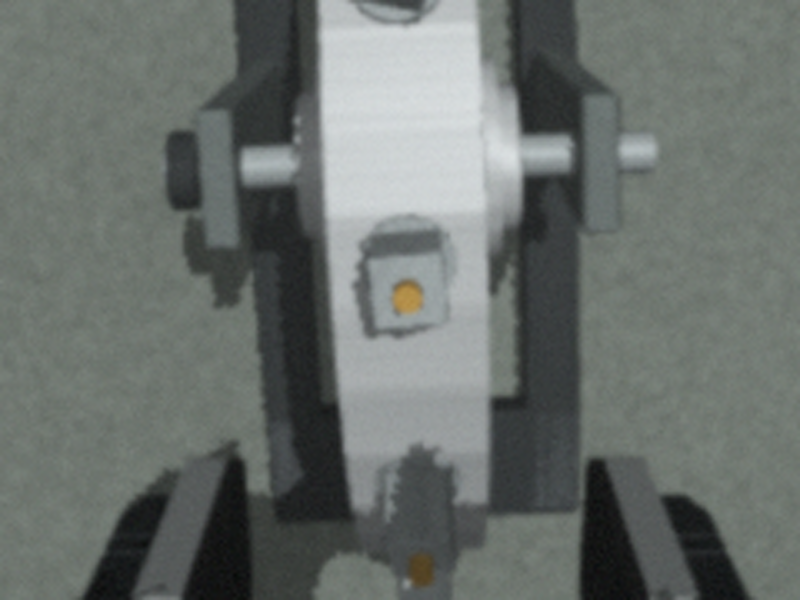

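```bash
python3 -c "
from workcell import workorder
print(workorder.hand_in())"
```

```text
the job is handed in; nothing more can be done
None
```

I tightened the gauge-side spoke two quarter turns past its bite, then the topmost one a single quarter turn, each to within a few degrees. The gripper let go and stands clear, and the job was handed in at about 27 s.

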